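# Load-test a dispenser spring and sort it

## Robot

A 7-joint arm with a two-finger parallel gripper is mounted at the origin on the work surface. World frame = base frame: x ahead of the robot, y to its left, z up, the work surface at z = 0. Lengths are in m, angles in rad, forces in N, time in s.
With the tool pointing down it reaches from about 0.4 to 0.85 m from the base axis. Payload 10.4 kg.
Tool frame: the origin (TCP) lies at the very end of the fingers, on their centre line; the grasp point (between the pads) lies 19 mm behind it (bot.grip_depth is the distance from the TCP to the grasp point, in m); z points along the fingers, y is the line along which they close (so a half turn about z gives the same grasp; the last joint's range is limited). The gripper opens to 87 mm and grips with 3 to 60 N. Pads are 19 mm wide; open, the fingers measure 117 mm over their backs; the gripper's body (75 mm by 190 mm) begins 51 mm behind the grasp point.
Start: joints at [-1.311, 0.332, -0.065, 1.46, 0.022, 1.35, -0.088], TCP at [0.174, 0.6, 0.223] pointing down, gripper open.
Joint ranges: [-2.6, 2.6], [-0.5, 2.12], [-1.47, 1.34], [0.16, 2.42], [-1.27, 4.41], [0.06, 2.06], [-2.6, 2.6]. Speed limits (rad/s): [2.22, 2.22, 2.79, 2.79, 3.14, 3.14, 3.14].

## Interface

Orientations are given as a 3x3 rotation matrix whose columns are the frame's x, y, z axes.
In Python, from station import bot, vision, masks_of, place_of gives the robot as it stands.
- The arm moves only by the shell command python3 -m inch 'ROWS'. ROWS is JSON, a list of rows, each a list of 3 entries, a list of its own where there are three numbers: the shift along the tool's x, y, z as a fraction of full scale, then the turn, a rotation vector about the tool's x, y, z as a fraction of full scale, then the opening, from -1 (shut) to 1 (fully open). A call has 1 to 12 rows; each row is the pose to reach, as a shift and turn from the pose commanded when the call began, along the tool's axes at that moment; what a row does not reach only later rows make up. Full scale, the value 1, is 12 cm for a shift and 1.5 rad for a turn. A row lasts 1/10 s, in which the tool goes at most 50 mm and 8.59 degrees, less where a joint would pass 70% of its speed; a pose out of reach is approached as far as the arm can. A call with a number of a shift or a turn outside -1 to 1 is refused whole. A call with a gripper value outside its range is refused whole. The fingers move at their own pace and stop on an object; the grip force is fixed at half the most. Time passes only in rows, so rows that repeat a pose let the fingers close. It gives the time, the measured TCP pose, the force, the opening and the grip force at its end, in the units of the state.
- bot.read_state(): the state, without advancing time (a new reading comes with each control period).
- vision.camera(name): name is "scene" or "side" or "wrist"; returns (picture, depth): 384x512x3 uint8, red, green, blue; 384x512 float32, m along the optical axis (not along the pixel's ray), 0 where there is no reading.
- vision.camera_info(name): a dict with "vfov" (degrees; the focal length in pixels is half the picture's height over the tangent of half this angle, whatever the lens; pixels are square), "cx", "cy" (the principal point, pixels), "view" (4x4, takes a point from world to camera coordinates); the wrist camera has in their place "mount" (4x4, takes a point from camera to tool coordinates, whose origin is the TCP and whose axes are the flange's). Camera axes: x right, y down, z forward; pixel columns grow to the right and rows downward; lengths in m; the calibration is good to about 2 mm. A picture is of the moment at which its call begins: read the wrist's pose just before it. camera_info takes no time and is no camera call.
- bot.hand_in(): hands the job in; it is judged then, once.
Trained networks look in the newest picture that a camera, given by its name, has taken for a name from the list of things; names that differ only in an ending like _2 or _b are one class to them, and where a whole thing is asked for, a point or a joint stands for the part that bears it (a point fixed in the world has none). Each returns a list of dicts, best first, with "score" (0 to 1); they miss things now and then, are a little off and sometimes report something else, mostly with a low value. They report only what shows in the picture. A call takes as long as a camera call. They do not tell look-alikes from the thing itself.
- masks_of(camera, thing): "region" (384x512 bool, what is visible of it).
- place_of(camera, thing): "centre" ([x, y, z] in m, in the coordinates of the camera as it stood for that picture, good to about 4 mm: a listed point, or the origin of a listed thing).
The state is a dict: "clock": time; "qpos": joint angles; "qd": joint speeds; "joint_efforts": joint torques, N m; "position": TCP position; "tcp_rot": TCP orientation; "ft_force": force on the tool from outside, world axes, zero at the start; "wrist_torque": the same for the moment, N m; "finger_gap": finger opening in m; "grip_force": force on a finger pad.
Only numpy, scipy, OpenCV 4.12 (cv2) and the standard library are available. Lean on these libraries where they do the work, as an engineer would, in place of code of your own. Each camera call takes 0.05 s, during which the arm holds its last target. There are 200 camera calls.

## Task

Seat the blue-capped return spring of the batter dispenser on the spigot of the spring tester and press straight down on its cap with about 20 newtons for a good second; 25 newtons would ruin it. See where the yellow telltale has been left: if it still points to the green part of the strip, stand the spring upright in the green tray, if it was pushed down into the red part, stand it upright in the red tray. Do not touch the telltale with the gripper, and leave the mug, the jar and the nozzle where they are.

Things in the scene. Friction and masses are not known exactly. Their poses are not given: they have to be found in the camera images.
- spring: Loose round spring cartridge, 0.10 kg, 66 mm tall. Origin: centre of its underside, z up its axis. From below: white foot 29 mm wide, 14 mm tall, with a round socket (16 mm wide, 13 mm deep) in its underside; steel coils 25 mm wide; blue cap with a flange 48 mm wide at 40 to 44 mm and a round grip 30 mm wide at 44 to 66 mm. Grasp that from above, just over the flange.
- cap_top (a point): Centre of the flat top of the blue cap, 66 mm over the spring's underside when unloaded. Pressed, the cap slides down the coils, 18 mm at most. The coils are preloaded: nothing moves up to 2 to 18 N (differs between springs, cannot be seen), then 0.5 mm per newton, so 20 N press the cap in by 1 to 9 mm.
- tester: Spring tester, fixed: grey slab 120 x 135 x 20 mm, round steel plate. Origin: on the table below the plate's centre, z up. A column 82 mm tall stands 55 mm from the plate's centre along the tester's +y, a green-over-red strip at 74 mm. Fingers closing along the tester's x stay clear of them. The test load is the force between spring and tester, with the spring's weight (1 N): 18.5 to 23.5 N.
- plate (a point): Centre of the upper face of the tester's plate (60 mm wide), 26 mm above the table. A brass spigot rises 10 mm from it, 13 mm thick with a conical tip; the spring's socket goes over it (1.5 mm of play all round) until the foot stands flat on the plate.
- telltale: Yellow pointer that slides on the column and stays by friction (0.7 N). Origin: upper face of its arm's tip, 20 mm from the plate's centre along the tester's +y; 41 to 43 mm above the plate at the start. The cap's flange pushes the tip down (to 40 mm as the spring is seated, further when pressed) and it stays at the lowest level reached. Its outer end points to the strip, level with the origin.
- mark (a point): Reference mark: border of the green (upper) and red (lower) part of the strip, 35 mm above the plate, 73.5 mm from its centre along the tester's +y. Telltale origin higher: good spring; lower: tired spring. It equals the cap pressed in by 5 mm (cap top 61 mm above the plate).
- green_tray: Green open tray for good springs, fixed, 100 x 100 mm outside, 18 mm high, walls and floor 4 to 5 mm. Origin: centre of its underside.
- red_tray: Red open tray for tired springs, same sizes and origin. The two trays may have changed places.
- mug: Blue mug, 76 mm wide, 85 mm tall, a bystander. Origin: centre of its underside.
- jar: Amber glass jar, 56 mm wide, 85 mm tall, a bystander. Origin: centre of its underside.
- nozzle: Steel dispenser nozzle standing on its wide end, cone 42 mm wide, 50 mm tall, a bystander. Origin: centre of its underside.
Mind the look-alikes: they are no part of the job. Of the things that look like the red_tray, take the one that is farthest from the robot's base at the start.

How it is judged:
On the way, in this order (a step that is already met when the one before it is completed fails the run):
1. the spring is seated upright on the spigot, its foot flat on the plate (horizontal distance between spring and plate below 0.0035 m and z of spring in the frame of plate below 0.002 m and angle between spring's own z axis and vertical below 0.06 rad), for 0.2 s.
2. the seated spring is kept loaded with 18.5 to 23.5 N (own weight included) for 0.8 s (all of step 1 and contact force between spring and tester between 18.5 and 23.5 N), for 0.8 s.
At the end, for the whole second after the job is handed in: The spring stands upright (within 0.1 rad), released and at rest on the floor of a tray, its axis within 34 mm of the tray's centre along both tray axes: in the green tray if the telltale has stayed above the mark, in the red tray if it was pushed below it (either within 1 mm of the mark) (angle between spring's own z axis and vertical below 0.1 rad and linear speed of spring below 0.02 m/s and (((x of spring in the frame of green_tray between -0.034 and 0.034 m and y of spring in the frame of green_tray between -0.034 and 0.034 m and z of spring in the frame of green_tray below 0.008 m) and z of telltale in the frame of mark above -0.001 m) or ((x of spring in the frame of red_tray between -0.034 and 0.034 m and y of spring in the frame of red_tray between -0.034 and 0.034 m and z of spring in the frame of red_tray below 0.008 m) and z of telltale in the frame of mark below 0.001 m))); the robot touches nothing.
It fails at once if the spring is overloaded: more than 26 N between spring and tester (contact force between spring and tester above 26 N).
It fails at once if the gripper or arm pushes on the telltale with more than 1 N (contact force between any of the fingers, the arm and telltale above 1 N).
It fails at once if the mug is moved by more than 15 mm or tipped (distance of mug from where it was at the start of the episode above 0.015 m or angle between mug's own z axis and vertical above 0.3 rad).
It fails at once if the jar is moved by more than 15 mm or tipped (distance of jar from where it was at the start of the episode above 0.015 m or angle between jar's own z axis and vertical above 0.3 rad).
It fails at once if the nozzle is moved by more than 15 mm or tipped (distance of nozzle from where it was at the start of the episode above 0.015 m or angle between nozzle's own z axis and vertical above 0.3 rad).
It also fails if it takes over 64 s, if anything falls off the work surface, if the arm or the gripper's body presses on something with over 40 N, if the wrist force passes 120 N, or if a joint passes its speed limit or range.

## Working session

There is one attempt and no reset: what is moved stays moved. The work goes in short steps, Python scripts to look and compute and a shell command to move; the robot and the scene stay as the last step left them, time stands still between calls to the robot, and variables do not carry over. Pictures are saved under pics/ and viewed, at most 10 in all, crops included, and the job is handed in when it is done.

```bash
mkdir -p pics; ls; cat > h.py <<'E'
import numpy as np, cv2
from station import bot, vision, masks_of, place_of
def world(cam,p,st=None):
    i=vision.camera_info(cam); p=np.append(p,1)
    if cam=="wrist":
        q=i["mount"]@p; return st["tcp_rot"]@q[:3]+st["position"]
    return (np.linalg.inv(i["view"])@p)[:3]
def cam(name,f=None):
    st={k:np.array(v) for k,v in bot.read_state().items()}
    im,d=vision.camera(name)
    if f: cv2.imwrite("pics/"+f,im[:,:,::-1])
    return im,d,st
def cloud(name,d,st,mask=None):
    i=vision.camera_info(name); f=192/np.tan(np.radians(i["vfov"])/2)
    m=d>0
    if mask is not None: m&=mask
    v,u=np.nonzero(m); z=d[v,u]
    P=np.stack([(u-i["cx"])*z/f,(v-i["cy"])*z/f,z,np.ones_like(z)])
    if name=="wrist":
        Q=(np.array(i["mount"])@P)[:3]; return (st["tcp_rot"]@Q).T+st["position"],u,v
    return (np.linalg.inv(i["view"])@P)[:3].T,u,v
E
python3 - <<'E'
from h import *
np.set_printoptions(precision=4,suppress=True)
ims=[]
for c in ["scene","side"]:
    im,d,st=cam(c); ims.append(im)
    for t in ["spring","cap_top","tester","plate","telltale","mark","green_tray","red_tray","mug","jar","nozzle"]:
        for r in place_of(c,t)[:3]:
            if r["score"]>.2: print(c,t,round(r["score"],2),world(c,r["centre"],st))
cv2.imwrite("pics/a.png",ims[0][:,:,::-1]);cv2.imwrite("pics/b.png",ims[1][:,:,::-1])
print(bot.read_state())
E
```

```text
pics
scene spring 0.59 [ 0.4659 -0.2018 -0.0052]
scene spring 0.31 [0.5448 0.0137 0.0651]
scene tester 0.7 [ 0.5507 -0.0069  0.0006]
scene plate 0.77 [ 0.5518 -0.008   0.0218]
scene telltale 0.65 [0.5416 0.01   0.0619]
scene mark 0.83 [0.5297 0.0667 0.0604]
scene mark 0.23 [ 0.551  -0.004   0.0228]
scene green_tray 0.95 [ 0.4592  0.2209 -0.0036]
scene green_tray 0.65 [0.6991 0.0384 0.    ]
scene red_tray 0.85 [ 0.3019  0.2404 -0.003 ]
scene red_tray 0.67 [ 0.3371 -0.1191 -0.0039]
scene red_tray 0.57 [ 0.6252  0.256  -0.0015]
scene mug 0.68 [ 0.7122 -0.2309 -0.0009]
scene jar 0.83 [0.6985 0.0393 0.0001]
scene nozzle 0.6 [0.3785 0.0944 0.0009]
side spring 0.83 [ 0.4673 -0.2018 -0.0018]
side spring 0.25 [ 0.5486 -0.0059  0.0283]
side cap_top 0.77 [ 0.4678 -0.1997  0.0662]
side cap_top 0.36 [0.3783 0.0937 0.0018]
side tester 0.63 [ 0.5515 -0.0045 -0.0007]
side telltale 0.5 [0.542  0.0101 0.0697]
side mark 0.73 [0.5268 0.0642 0.0596]
side green_tray 0.6 [ 0.4598  0.2213 -0.0014]
side red_tray 0.91 [0.2996 0.2371 0.0014]
side red_tray 0.87 [ 0.3401 -0.1233 -0.0017]
side red_tray 0.63 [ 0.6
[... 156 characters left out ...]
0.697  0.0401 0.0019]
side nozzle 0.91 [0.3758 0.0908 0.0012]
side nozzle 0.47 [ 0.5501 -0.0039  0.0297]
{'clock': 1.2, 'qpos': array([-1.3106,  0.3322, -0.0647,  1.4601,  0.0216,  1.3499, -0.0885]), 'qd': array([-0.0006,  0.    ,  0.0005,  0.0013,  0.0018, -0.0001, -0.0009]), 'joint_efforts': array([  0.0004, -62.3052,   0.0248, -39.0103,  -0.061 ,   0.0319,
         0.    ]), 'position': array([0.1744, 0.6002, 0.2226]), 'tcp_rot': array([[-0.9603,  0.2791,  0.    ],
       [ 0.2791,  0.9603,  0.    ],
       [-0.    ,  0.    , -1.    ]]), 'ft_force': array([ 0.6832,  0.102 , -0.3973]), 'wrist_torque': array([-0.0351, -0.0679,  0.0151]), 'grip_force': 0.0, 'finger_gap': 0.08744066030792973}
```

View both.

View pics/a.png

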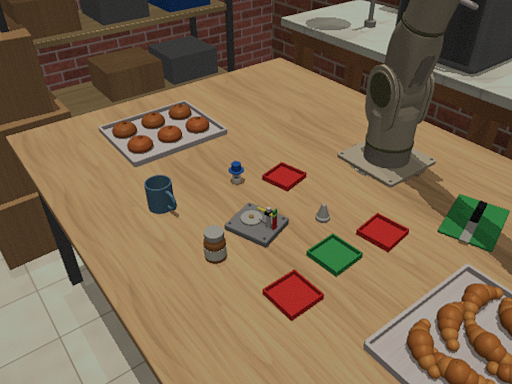

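View pics/b.png

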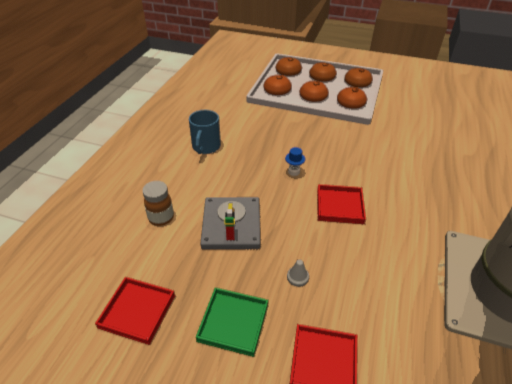

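The scene picture shows the spring at (236,172), the tester at (257,222) and the far red tray at (293,294). The side picture agrees: spring (295,163), tester (231,222), green tray (233,321), far red tray (137,309). I'll hover over the tester first, turned to its yaw.

```bash
for k in 1 2 3; do python3 -m inch '[[[-0.93,-0.74,0],[0,0,0],1],[[-0.93,-0.74,0],[0,0,0],1],[[-0.93,-0.74,0],[0,0,0],1],[[-0.93,-0.74,0],[0,0,0],1]]' >/dev/null; done
for k in 1 2; do python3 -m inch '[[[-0.82,-0.87,0],[0,0,0],1],[[-0.82,-0.87,0],[0,0,0],1],[[-0.82,-0.87,0],[0,0,0],1],[[-0.82,-0.87,0],[0,0,0],1]]' >/dev/null; done
python3 -m inch '[[[0,0,0],[0,0,0.65],1],[[0,0,0],[0,0,0.65],1],[[0,0,0],[0,0,0.65],1],[[0,0,0],[0,0,0.65],1],[[0,0,0],[0,0,0.65],1],[[0,0,0],[0,0,0.65],1],[[0,0,0],[0,0,0.65],1],[[0,0,0],[0,0,0.65],1],[[0,0,0],[0,0,0.65],1]]'
python3 - <<'E'
from h import *
np.set_printoptions(precision=4,suppress=True)
im,d,st=cam("wrist","c.png"); print(st["position"],st["tcp_rot"])
for t in ["tester","plate","telltale","mark","spring"]:
    for r in place_of("wrist",t)[:2]:
        if r["score"]>.2: print(t,round(r["score"],2),world("wrist",r["centre"],st))
E
```

```text
clock: 4.1
position: [0.5523, -0.0033, 0.2225]
tcp_rot: [[-0.311, 0.95, -0.0], [0.95, 0.311, 0.0], [0.0, 0.0, -1.0]]
ft_force: [-0.6, 0.1, -0.0]
finger_gap: 0.0869
grip_force: 0.0
[ 0.5523 -0.0033  0.2225] [[-0.3114  0.9503 -0.    ]
 [ 0.9503  0.3114  0.0003]
 [ 0.0003  0.     -1.    ]]
tester 0.6 [ 0.5507 -0.0086  0.0009]
plate 0.8 [ 0.5538 -0.0075  0.0245]
plate 0.36 [ 0.3827  0.0934 -0.0007]
telltale 0.89 [0.5466 0.0106 0.0734]
mark 0.73 [0.5293 0.0651 0.0605]
```

View pics/c.png

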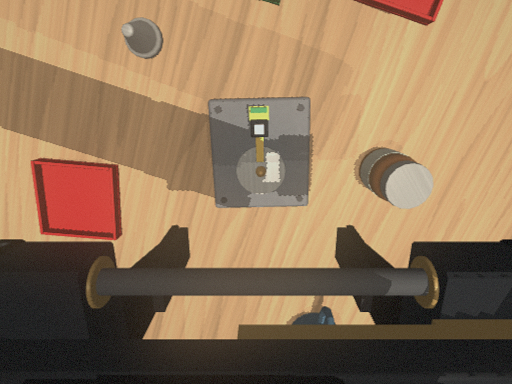

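The wrist view shows the tester almost square to the tool: slab at (212–311, 98–207), spigot (261,172), column (259,130). Next I'll refine its centre and yaw from depth.

```bash
python3 - <<'E'
from h import *
np.set_printoptions(precision=4,suppress=True)
im,d,st=cam("wrist")
P,u,v=cloud("wrist",d,st)
near=np.hypot(P[:,0]-.545,P[:,1]-.01)<.12
s=near&(P[:,2]>.014)&(P[:,2]<.04)
r=cv2.minAreaRect(P[s][:,:2].astype(np.float32)); print("slab",r, np.median(P[near&(P[:,2]<.006),2]))
print("slab z",np.median(P[near&(P[:,2]>.016)&(P[:,2]<.0225),2]),s.sum())
near2=np.hypot(P[:,0]-.5535,P[:,1]+.0075)<.045
pl=near2&(P[:,2]>.0235)&(P[:,2]<.029)
c,rad=cv2.minEnclosingCircle(P[pl][:,:2].astype(np.float32)); print("plate",c,rad,P[pl].mean(0),np.median(P[pl,2]))
sp=near2&(P[:,2]>.031)&(P[:,2]<.045)&(np.hypot(P[:,0]-.5535,P[:,1]+.0075)<.012); print("spigot",P[sp].mean(0) if sp.any() else 0,sp.sum())
col=near&(P[:,2]>.09)&(P[:,2]<.12)
print("col",P[col].mean(0),P[col][:,2].max())
tt=near&(P[:,2]>.06)&(P[:,2]<.08)
print("tell", P[tt].mean(0),tt.sum(), P[tt][:,2].mean())
g=im.astype(int)
for c in ["scene","side"]:
    im,d,_=cam(c)
    m=masks_of(c,"spring")[0]; Q,_,_=cloud(c,d,None,m["region"])
    t=Q[(Q[:,2]>.062)&(Q[:,2]<.072)]; print(c,"spring",m["score"],m["region"].sum(),Q[:,2].max(),t.mean(0) if len(t) else 0,cv2.minEnclosingCircle(t[:,:2].astype(np.float32)) if len(t) else 0)
E
```

```text
slab ((0.5464493632316589, 0.011238113045692444), (0.11997910588979721, 0.13506664335727692), 19.434127807617188) 0.0004358069863059366
slab z 0.020350505649334716 9874
plate (0.5522359013557434, -0.004976607859134674) 0.0299653559923172 [ 0.5525 -0.0056  0.0264] 0.026401628897016
spigot [ 0.5522 -0.0045  0.0337] 74<stdin>:14: RuntimeWarning: Mean of empty slice.
  ret = um.true_divide(
Traceback (most recent call last):
ValueError: zero-size array to reduction operation maximum which has no identity
```

```bash
for k in 1 2; do python3 -m inch '[[[-0.67,-0.59,0],[0,0,0],1],[[-0.67,-0.59,0],[0,0,0],1],[[-0.67,-0.59,0],[0,0,0],1],[[-0.67,-0.59,0],[0,0,0],1],[[-0.67,-0.59,0],[0,0,0],1]]' >/dev/null; done
python3 - <<'E'
from h import *
np.set_printoptions(precision=4,suppress=True)
im,d,st=cam("wrist"); print(st["position"],st["ft_force"])
P,u,v=cloud("wrist",d,st)
n=np.hypot(P[:,0]-.467,P[:,1]+.201)<.05
for lo,hi in [(.036,.05),(.06,.075)]:
    t=P[n&(P[:,2]>lo)&(P[:,2]<hi)]; print(len(t),np.median(t[:,2]) if len(t) else 0,cv2.minEnclosingCircle(t[:,:2].astype(np.float32)) if len(t) else 0)
for t in ["spring","cap_top"]:
    for r in place_of("wrist",t)[:1]: print(t,r["score"],world("wrist",r["centre"],st))
for c in ["scene","side"]:
    im,d,_=cam(c)
    Q,_,_=cloud(c,d,None); t=Q[(np.hypot(Q[:,0]-.467,Q[:,1]+.201)<.05)&(Q[:,2]>.0625)&(Q[:,2]<.072)]
    print(c,len(t),cv2.minEnclosingCircle(t[:,:2].astype(np.float32)) if len(t) else 0)
E
```

```text
[ 0.4682 -0.1989  0.2224] [-0.4582  1.0236 -0.2143]
673 0.04448790165669117 ((0.4657140076160431, -0.1997435986995697), 0.024035176262259483)
578 0.06649728579509052 ((0.4656614363193512, -0.19954395294189453), 0.015106679871678352)
spring 0.66 [ 0.4641 -0.2022 -0.0001]
cap_top 0.91 [ 0.4684 -0.2009  0.0691]
scene 41 ((0.468486487865448, -0.19930242002010345), 0.015698546543717384)
side 87 ((0.46386078000068665, -0.19997350871562958), 0.014893483370542526)
```

```bash
python3 -m inch '[[[0,-0.022,0.4],[0,0,0],1],[[0,-0.022,0.8],[0,0,0],1],[[0,-0.022,1],[0,0,0],1],[[0,-0.022,1],[0,0,0],1]]' >/dev/null
python3 -m inch '[[[0,0,0.2],[0,0,0],1],[[0,0,0.4],[0,0,0],1],[[0,0,0.472],[0,0,0],1],[[0,0,0.472],[0,0,0],1],[[0,0,0.472],[0,0,0],1]]'
python3 -m inch '[[[0,0,0],[0,0,0],-1],[[0,0,0],[0,0,0],-1],[[0,0,0],[0,0,0],-1],[[0,0,0],[0,0,0],-1],[[0,0,0],[0,0,0],-1],[[0,0,0],[0,0,0],-1],[[0,0,0],[0,0,0],-1],[[0,0,0],[0,0,0],-1]]'
```

```text
clock: 6.6
position: [0.4655, -0.2021, 0.0473]
tcp_rot: [[-0.308, 0.951, 0.002], [0.951, 0.308, -0.0], [-0.001, 0.001, -1.0]]
ft_force: [0.1, -0.3, 0.0]
finger_gap: 0.0872
grip_force: 0.0
clock: 7.4
position: [0.4646, -0.2019, 0.0458]
tcp_rot: [[-0.308, 0.951, -0.0], [0.951, 0.308, 0.0], [0.0, -0.0, -1.0]]
ft_force: [-0.7, -0.5, -0.4]
finger_gap: 0.031
grip_force: 0.0
```

```bash
python3 -m inch '[[[0,0,0],[0,0,0],-1],[[0,0,0],[0,0,0],-1],[[0,0,0],[0,0,0],-1],[[0,0,0],[0,0,0],-1]]'; python3 -m inch '[[[0,0,-0.2],[0,0,0],-1],[[0,0,-0.4],[0,0,0],-1],[[0,0,-0.8],[0,0,0],-1],[[0,0,-1],[0,0,0],-1],[[0,0,-1],[0,0,0],-1],[[0,0,-1],[0,0,0],-1],[[0,0,-1],[0,0,0],-1]]'
python3 - <<'E'
from h import *
np.set_printoptions(precision=4,suppress=True)
for k in range(3): print(bot.read_state()["position"])
im,d,st=cam("wrist","d.png"); print(st["position"],st["ft_force"])
for c in ["scene","side"]:
    im,d,_=cam(c)
    Q,_,_=cloud(c,d,None); t=Q[(np.hypot(Q[:,0]-.467,Q[:,1]+.201)<.045)&(Q[:,2]>.1)&(Q[:,2]<.3)]
    print(c,len(t),np.percentile(t,[0,5,50,95],axis=0)[:,2])
    cv2.imwrite(f"pics/d_{c}.png",im[:,:,::-1])
E
```

```text
clock: 7.8
position: [0.4645, -0.2018, 0.0458]
tcp_rot: [[-0.308, 0.951, -0.0], [0.951, 0.308, 0.0], [0.0, -0.0, -1.0]]
ft_force: [-0.5, -0.7, -0.2]
finger_gap: 0.0289
grip_force: 30.0
clock: 8.5
position: [0.4638, -0.2015, 0.1646]
tcp_rot: [[-0.308, 0.951, -0.002], [0.951, 0.308, 0.0], [0.001, -0.002, -1.0]]
ft_force: [0.1, 1.4, -1.0]
finger_gap: 0.0292
grip_force: 30.0
[ 0.4638 -0.2015  0.1646]
[ 0.4638 -0.2015  0.1646]
[ 0.4638 -0.2015  0.1646]
[ 0.4638 -0.2015  0.1646] [ 0.0736  1.3607 -0.9775]
scene 936 [0.1184 0.1332 0.2502 0.2955]
side 1749 [0.1177 0.1341 0.2529 0.294 ]
```

View pics/d_side.png

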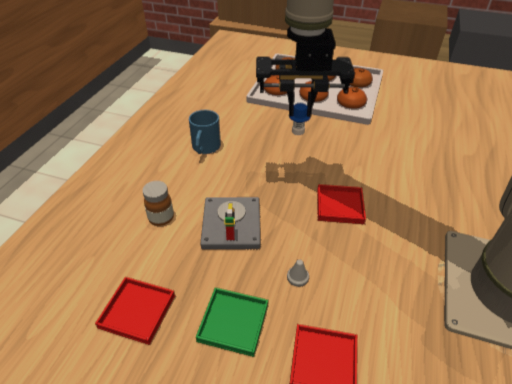

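The side picture shows the spring held upright at (299,122). I'll check whether the wrist camera can see the held spring, so I can locate it in the tool frame.

```bash
python3 - <<'E'
from h import *
np.set_printoptions(precision=4,suppress=True)
im,d,st=cam("wrist")
P,u,v=cloud("wrist",d,st)
L=(P-st["position"])@st["tcp_rot"]  # tool coords
h=im[v,u].astype(int); blue=(h[:,2]>h[:,0]+50)&(h[:,2]>h[:,1]+20)
n=(np.hypot(L[:,0],L[:,1])<.04)&(L[:,2]>-.03)&(L[:,2]<.06)
for nm,m in [("blue",n&blue),("flange",n&blue&(abs(L[:,2]-.002)<.005)),("top",n&blue&(L[:,2]<-.015))]:
    print(nm,m.sum()); 
    if m.sum()>5: print(L[m].min(0),L[m].max(0),np.median(L[m],0),cv2.minEnclosingCircle(L[m][:,:2].astype(np.float32)))
r=place_of("wrist","cap_top")[:1]
i=vision.camera_info("wrist")
for q in r: print(q["score"],(i["mount"]@np.append(q["centre"],1))[:3])
print(i["mount"])
E
```

```text
blue 1825
[-0.0043 -0.0198 -0.0227] [0.0244 0.0214 0.0032] [ 0.0065  0.0003 -0.0206] ((0.01094534806907177, 0.0007851449772715569), 0.020707935094833374)
flange 318
[ 0.0061 -0.0198 -0.0007] [0.0244 0.0214 0.0032] [ 0.0166 -0.0015  0.0013] ((0.01094534806907177, 0.0007851449772715569), 0.020707935094833374)
top 1507
[-0.0043 -0.0131 -0.0227] [ 0.0158  0.0146 -0.0188] [ 0.0047  0.0008 -0.0208] ((0.0017349370755255222, 0.0006498061120510101), 0.014304096810519695)
0.84 [ 0.0004  0.0004 -0.0205]
[[-0.0003 -0.956  -0.2934  0.0813]
 [ 1.     -0.0003 -0.0001  0.0009]
 [-0.     -0.2934  0.956  -0.1627]
 [ 0.      0.      0.      1.    ]]
```

View pics/d.png

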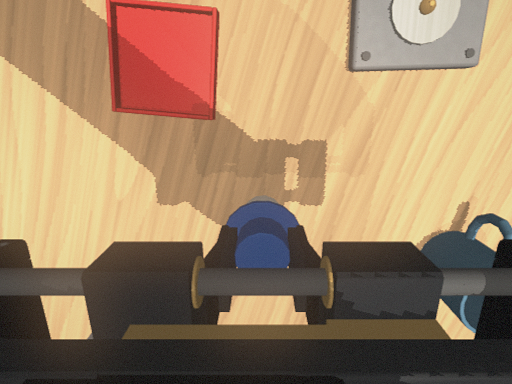

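The wrist picture shows the flange at (262,225) and the cap top at (262,250), held centred in the fingers, with the spigot at (428,6). I'll move short of the tester and measure the spigot again.

```bash
for k in 1 2; do python3 -m inch '[[[0.1,0.2,0],[0,0,0],-1],[[0.2,0.4,0],[0,0,0],-1],[[0.31,0.6,0],[0,0,0],-1],[[0.31,0.6,0],[0,0,0],-1],[[0.31,0.6,0],[0,0,0],-1]]' >/dev/null; done
python3 -m inch '[[[0,0,0],[0,0,0],-1],[[0,0,0],[0,0,0],-1],[[0,0,0],[0,0,0],-1]]'
cat > rel.py <<'E'
from h import *
np.set_printoptions(precision=4,suppress=True)
im,d,st=cam("wrist"); print(st["position"],st["ft_force"])
P,u,v=cloud("wrist",d,st); L=(P-st["position"])@st["tcp_rot"]
n=np.hypot(P[:,0]-.552,P[:,1]+.005)<.04
pl=n&(P[:,2]>.0235)&(P[:,2]<.029)
# tight: keep the plate's outline only
c,rad=cv2.minEnclosingCircle(P[pl][:,:2].astype(np.float32)); print("plate",c,rad,np.median(P[pl,2]))
cl,_=cv2.minEnclosingCircle(L[pl][:,:2].astype(np.float32)); print("plate tool",cl)
s=n&(P[:,2]>.033)&(P[:,2]<.04)&(np.hypot(P[:,0]-c[0],P[:,1]-c[1])<.012); print("spigot tool",np.median(L[s],0),s.sum(),P[s].mean(0))
h=im[v,u].astype(int); b=(h[:,2]>h[:,0]+50)&(h[:,2]>h[:,1]+20)&(np.hypot(L[:,0],L[:,1])<.04)&(L[:,2]>-.03)&(L[:,2]<.01)
t=L[b&(L[:,2]<-.015)]; f=L[b&(abs(L[:,2]-.002)<.005)]
print("cap x by top, flange",t[:,0].max()-.015,f[:,0].max()-.024,"y",(t[:,1].max()+t[:,1].min())/2,f[:,1].max(),f[:,1].min())
E
python3 rel.py
```

```text
clock: 10.05
position: [0.5782, -0.0875, 0.166]
tcp_rot: [[-0.307, 0.952, 0.0], [0.952, 0.307, 0.0], [0.0, 0.0, -1.0]]
ft_force: [0.1, -0.1, -0.1]
finger_gap: 0.029
grip_force: 30.0
[ 0.5782 -0.0875  0.166 ] [ 0.1422 -0.0802 -0.1124]
plate (0.5522644519805908, -0.005384495481848717) 0.030084624886512756 0.0264787943795205
plate tool (0.08610080182552338, 0.0004274825332686305)
spigot tool [0.0865 0.0008 0.1314] 79 [ 0.5524 -0.0052  0.0349]
cap x by top, flange 0.0007255040461458424 0.0005325188305394211 y 0.0007972091324578764 0.01840055315766987 -0.017394512322560153
```

```bash
python3 -m inch '[[[0.2,0,0],[0,0,0],-1],[[0.4,0,0],[0,0,0],-1],[[0.6,-0.002,0],[0,0,0],-1],[[0.712,-0.002,0],[0,0,0],-1],[[0.712,-0.002,0.2],[0,0,0],-1],[[0.712,-0.002,0.4],[0,0,0],-1],[[0.712,-0.002,0.6],[0,0,0],-1],[[0.712,-0.002,0.65],[0,0,0],-1],[[0.712,-0.002,0.65],[0,0,0],-1],[[0.712,-0.002,0.65],[0,0,0],-1],[[0.712,-0.002,0.65],[0,0,0],-1]]'
python3 -m inch '[[[0,0,0],[0,0,0],-1],[[0,0,0],[0,0,0],-1]]'
```

```text
clock: 11.2
position: [0.553, -0.0056, 0.0892]
tcp_rot: [[-0.308, 0.951, 0.002], [0.951, 0.308, 0.001], [-0.0, 0.002, -1.0]]
ft_force: [-0.7, -0.0, -0.9]
finger_gap: 0.0289
grip_force: 30.0
clock: 11.4
position: [0.5525, -0.0054, 0.0885]
tcp_rot: [[-0.308, 0.951, 0.001], [0.951, 0.308, 0.0], [0.0, 0.001, -1.0]]
ft_force: [-0.3, -0.3, -0.3]
finger_gap: 0.0291
grip_force: 30.0
```

```bash
python3 -m inch '[[[-0.004,-0.008,0.03],[0,0,0],-1],[[-0.004,-0.008,0.06],[0,0,0],-1],[[-0.004,-0.008,0.09],[0,0,0],-1],[[-0.004,-0.008,0.09],[0,0,0],-1],[[-0.004,-0.008,0.09],[0,0,0],-1]]'
```

```text
clock: 11.9
position: [0.5513, -0.0063, 0.0769]
tcp_rot: [[-0.308, 0.951, -0.0], [0.951, 0.308, -0.0], [0.0, -0.0, -1.0]]
ft_force: [0.1, -0.2, -0.4]
finger_gap: 0.0291
grip_force: 30.0
```

```bash
python3 -m inch '[[[0,0,0.01],[0,0,0],-1],[[0,0,0.02],[0,0,0],-1],[[0,0,0.03],[0,0,0],-1],[[0,0,0.036],[0,0,0],-1],[[0,0,0.036],[0,0,0],-1],[[0,0,0.036],[0,0,0],-1]]'
python3 -m inch '[[[0,0,0.004],[0,0,0],-1],[[0,0,0.004],[0,0,0],-1],[[0,0,0.004],[0,0,0],-1]]'
python3 -m inch '[[[0,0,0.004],[0,0,0],-1],[[0,0,0.004],[0,0,0],-1],[[0,0,0.004],[0,0,0],-1]]'
```

```text
clock: 12.5
position: [0.5513, -0.0063, 0.0727]
tcp_rot: [[-0.308, 0.951, -0.0], [0.951, 0.308, 0.0], [0.0, -0.0, -1.0]]
ft_force: [-0.1, -1.0, -0.6]
finger_gap: 0.0293
grip_force: 30.0
clock: 12.8
position: [0.5513, -0.0063, 0.0723]
tcp_rot: [[-0.308, 0.951, -0.0], [0.951, 0.308, 0.0], [0.0, -0.0, -1.0]]
ft_force: [-0.6, 0.5, -1.2]
finger_gap: 0.0295
grip_force: 30.0
clock: 13.1
position: [0.5514, -0.0062, 0.0719]
tcp_rot: [[-0.308, 0.951, 0.0], [0.951, 0.308, 0.0], [0.0, 0.0, -1.0]]
ft_force: [-0.1, -0.7, 0.7]
finger_gap: 0.0293
grip_force: 30.0
```

```bash
for k in 1 2 3; do python3 -m inch '[[[0,0,0.004],[0,0,0],-1],[[0,0,0.004],[0,0,0],-1],[[0,0,0.004],[0,0,0],-1]]' | egrep 'posi|ft_'; done
```

```text
position: [0.5515, -0.0062, 0.0718]
ft_force: [-1.4, 0.3, 5.6]
position: [0.5516, -0.0062, 0.0717]
ft_force: [-3.6, 0.3, 9.7]
position: [0.5517, -0.0062, 0.0716]
ft_force: [-4.9, 0.1, 14.5]
```

```bash
python3 -m inch '[[[0,0,0.002],[0,0,0],-1],[[0,0,0.002],[0,0,0],-1],[[0,0,0.002],[0,0,0],-1]]' | egrep 'posi|ft_'; python3 -m inch '[[[0,0,0.0015],[0,0,0],-1],[[0,0,0.0015],[0,0,0],-1],[[0,0,0.0015],[0,0,0],-1]]' | egrep 'posi|ft_'
```

```text
position: [0.5518, -0.0063, 0.0715]
ft_force: [-5.5, 0.4, 16.5]
position: [0.5518, -0.0063, 0.0714]
ft_force: [-6.1, 0.4, 16.4]
```

```bash
for k in 1 2 3; do python3 -m inch '[[[0,0,0.002],[0,0,0],-1],[[0,0,0.002],[0,0,0],-1],[[0,0,0.002],[0,0,0],-1]]' | egrep 'posi|ft_'; done
```

```text
position: [0.5518, -0.0063, 0.0712]
ft_force: [-5.8, -0.4, 16.9]
position: [0.5518, -0.0063, 0.071]
ft_force: [-6.7, 1.0, 17.7]
position: [0.5518, -0.0063, 0.0708]
ft_force: [-6.9, 0.5, 17.4]
```

```bash
for k in 1 2 3; do python3 -m inch '[[[0,0,0.002],[0,0,0],-1],[[0,0,0.004],[0,0,0],-1],[[0,0,0.004],[0,0,0],-1]]' | egrep 'posi|ft_'; done
```

```text
position: [0.5519, -0.0063, 0.0704]
ft_force: [-7.3, 1.1, 20.6]
position: [0.5518, -0.0063, 0.0699]
ft_force: [-7.0, -0.2, 20.2]
position: [0.5519, -0.0063, 0.0695]
ft_force: [-7.4, 0.0, 20.7]
```

```bash
for k in 1 2 3 4 5 6 7; do python3 -m inch '[[[0,0,0],[0,0,0],-1],[[0,0,0],[0,0,0],-1]]' | egrep 'clock|posi|ft_'|tr '\n' ' '; echo; done
python3 - <<'E'
from h import *
for k in range(3):
    cam("side"); print(bot.read_state()["ft_force"],bot.read_state()["clock"])
E
```

```text
clock: 16.6 position: [0.5519, -0.0063, 0.0695] ft_force: [-7.2, 0.6, 20.8] 
clock: 16.8 position: [0.5519, -0.0063, 0.0695] ft_force: [-7.8, 0.2, 21.2] 
clock: 17.0 position: [0.5519, -0.0063, 0.0695] ft_force: [-6.6, 0.4, 20.2] 
clock: 17.2 position: [0.5519, -0.0063, 0.0695] ft_force: [-7.2, 0.3, 20.7] 
clock: 17.4 position: [0.5519, -0.0063, 0.0695] ft_force: [-7.9, 1.0, 20.8] 
clock: 17.6 position: [0.5519, -0.0063, 0.0696] ft_force: [-8.3, 0.3, 20.7] 
clock: 17.8 position: [0.5519, -0.0063, 0.0695] ft_force: [-8.3, 0.1, 19.8] 
[-7.66169205  0.5431097  20.1854022 ] 17.85
[-7.14356647  0.57498131 19.58532716] 17.9
[-7.47251615  0.43263276 20.28386212] 17.95
```

Load held at about 20.5 N (21.5 N with the spring's weight) for over 1 s, with the cap in by about 2 mm. Now I'll lift off and look at the telltale.

```bash
python3 -m inch '[[[0,0,-0.015],[0,0,0],-1],[[0,0,-0.03],[0,0,0],-1],[[0,0,-0.045],[0,0,0],-1],[[0,0,-0.1],[0,0,0],-1],[[0,0,-0.2],[0,0,0],-1],[[0,0,-0.5],[0,0,0],-1],[[0,0,-0.9],[0,0,0],-1],[[0,0,-0.9],[0,0,0],-1],[[0,0,-0.9],[0,0,0],-1]]'
python3 -m inch '[[[-0.4,0,-0.2],[0,0,0],-1],[[-0.8,0,-0.2],[0,0,0],-1],[[-0.8,0,-0.2],[0,0,0],-1],[[-0.8,0,-0.2],[0,0,0],-1]]'
python3 - <<'E'
from h import *
np.set_printoptions(precision=4,suppress=True)
out=[]
for c in ["scene","side","wrist"]:
    im,d,st=cam(c)
    for t in ["telltale","mark"]:
        for r in place_of(c,t)[:1]: print(c,t,r["score"],world(c,r["centre"],st))
    if c!="wrist":
        i=vision.camera_info(c); f=192/np.tan(np.radians(i["vfov"])/2)
        p=i["view"]@np.array([.528,.064,.061,1]); x,y=p[:2]/p[2]*f+[i["cx"],i["cy"]]; x,y=int(x),int(y)
        out.append(cv2.resize(im[y-20:y+20,x-25:x+25],(400,320),interpolation=cv2.INTER_CUBIC))
    P,u,v=cloud(c,d,st)
    h=im[v,u].astype(int); yl=(h[:,0]>120)&(h[:,1]>110)&(h[:,2]<70)&(np.hypot(P[:,0]-.54,P[:,1]-.03)<.05)&(P[:,2]>.04)
    gr=(h[:,1]>h[:,0]+60)&(h[:,1]>h[:,2]+50)&(np.hypot(P[:,0]-.528,P[:,1]-.064)<.02)
    rd=(h[:,0]>h[:,1]+70)&(np.hypot(P[:,0]-.528,P[:,1]-.064)<.02)&(P[:,2]>.03)
    for nm,m in [("yel",yl),("grn",gr),("red",rd)]:
        if m.sum(): print(c,nm,m.sum(),np.percentile(P[m,2],[5,50,95]))
cv2.imwrite("pics/e.png",np.hstack(out)[:,:,::-1])
E
```

```text
clock: 18.85
position: [0.5521, -0.0062, 0.1774]
tcp_rot: [[-0.308, 0.951, 0.003], [0.951, 0.308, 0.001], [0.0, 0.003, -1.0]]
ft_force: [-0.5, -0.7, -1.7]
finger_gap: 0.0295
grip_force: 30.0
clock: 19.25
position: [0.5802, -0.0993, 0.1986]
tcp_rot: [[-0.305, 0.952, -0.002], [0.952, 0.305, -0.001], [-0.0, -0.002, -1.0]]
ft_force: [-0.5, 0.2, -1.2]
finger_gap: 0.0297
grip_force: 30.0
scene telltale 0.61 [0.5467 0.009  0.06  ]
scene mark 0.78 [0.5269 0.0642 0.0628]
scene yel 24 [0.0614 0.0635 0.0663]
scene grn 5 [0.0799 0.0807 0.0814]
scene red 19 [0.0314 0.044  0.0534]
side telltale 0.41 [0.5424 0.0095 0.0676]
side mark 0.92 [0.5256 0.0652 0.0586]
side yel 20 [0.063  0.0649 0.0661]
side grn 17 [0.0792 0.0818 0.0832]
side red 59 [0.0306 0.0427 0.0548]
wrist telltale 0.77 [0.5483 0.0132 0.0678]
wrist mark 0.47 [0.5472 0.0102 0.0657]
```

View pics/e.png

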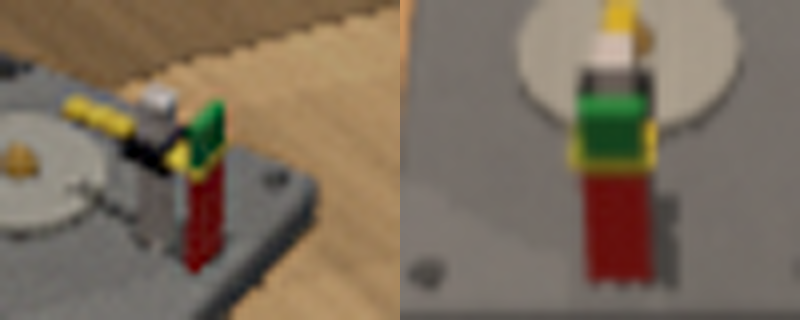

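The yellow pointer meets the strip at (180,160) in the left crop, at the lower end of the green. Depth gives its height as 0.063–0.066, against 0.061 for the mark. The cap travel of about 2.3 mm agrees, so this is a good spring and goes in the green tray.

```bash
for k in 1 2 3; do python3 -m inch '[[[0.3,-0.02,0],[0,0,0],-1],[[0.6,-0.04,0],[0,0,0],-1],[[0.96,-0.05,0],[0,0,0],-1],[[0.96,-0.05,0],[0,0,0],-1],[[0.96,-0.05,0],[0,0,0],-1]]' >/dev/null; done
python3 -m inch '[[[0,0,0.3],[0,0,0],-1],[[0,0,0.6],[0,0,0],-1],[[0,0,0.9],[0,0,0],-1],[[0,0,0.9],[0,0,0],-1],[[0,0,0.9],[0,0,0],-1]]'
python3 - <<'E'
from h import *
np.set_printoptions(precision=4,suppress=True)
for c in ["side","wrist"]:
    im,d,st=cam(c)
    for r in place_of(c,"green_tray")[:1]: print(c,r["score"],world(c,r["centre"],st),st["position"])
E
```

```text
clock: 21.7
position: [0.4584, 0.2239, 0.0926]
tcp_rot: [[-0.305, 0.952, 0.0], [0.952, 0.305, -0.001], [-0.001, -0.0, -1.0]]
ft_force: [0.8, 0.2, 0.4]
finger_gap: 0.0294
grip_force: 30.0
side 0.71 [ 0.46    0.2194 -0.0012] [0.4584 0.2239 0.0926]
wrist 0.64 [0.4653 0.2227 0.0027] [0.4591 0.2254 0.0939]
```

```bash
python3 -m inch '[[[0,0,0.1],[0,0,0],-1],[[0,0,0.2],[0,0,0],-1],[[0,0,0.3],[0,0,0],-1],[[0,0,0.335],[0,0,0],-1],[[0,0,0.335],[0,0,0],-1],[[0,0,0.335],[0,0,0],-1],[[0,0,0.335],[0,0,0],-1]]'|egrep 'posi|ft_'
for k in 1 2 3; do python3 -m inch '[[[0,0,0.006],[0,0,0],-1],[[0,0,0.006],[0,0,0],-1],[[0,0,0.006],[0,0,0],-1]]'|egrep 'posi|ft_';done
```

```text
position: [0.4576, 0.2258, 0.0518]
ft_force: [-1.0, -0.3, -0.6]
position: [0.4574, 0.2257, 0.051]
ft_force: [-0.4, -0.1, -0.3]
position: [0.4574, 0.2256, 0.0501]
ft_force: [0.7, -0.1, -0.7]
position: [0.4576, 0.2258, 0.0497]
ft_force: [-0.6, -1.3, 4.6]
```

Contact with the tray floor. I'll release and retreat.

```bash
python3 -m inch '[[[0,0,-0.003],[0,0,0],-1],[[0,0,-0.003],[0,0,0],-0.2],[[0,0,-0.003],[0,0,0],0],[[0,0,-0.003],[0,0,0],0.3],[[0,0,-0.003],[0,0,0],0.6],[[0,0,-0.003],[0,0,0],0.6],[[0,0,-0.003],[0,0,0],0.6],[[0,0,-0.003],[0,0,0],0.6]]'
python3 -m inch '[[[0,0,-0.2],[0,0,0],0.6],[[0,0,-0.4],[0,0,0],0.6],[[0,0,-0.8],[0,0,0],0.6],[[0,0,-1],[0,0,0],0.6],[[0,0,-1],[0,0,0],0.6],[[0,0,-1],[0,0,0],0.6]]'
python3 - <<'E'
from h import *
np.set_printoptions(precision=4,suppress=True)
im,d,st=cam("side","f.png")
P,_,_=cloud("side",d,st); t=P[(np.hypot(P[:,0]-.458,P[:,1]-.225)<.04)&(P[:,2]>.064)&(P[:,2]<.08)]; print(len(t),np.median(t,0),cv2.minEnclosingCircle(t[:,:2].astype(np.float32)))
for c in ["side"]:
    for t in ["telltale","mark","mug","jar","nozzle"]:
        for r in place_of(c,t)[:1]: print(t,r["score"],world(c,r["centre"],st))
E
```

```text
clock: 24.3
position: [0.4574, 0.2257, 0.0498]
tcp_rot: [[-0.308, 0.951, -0.0], [0.951, 0.308, 0.0], [0.0, 0.0, -1.0]]
ft_force: [0.5, -0.1, -0.2]
finger_gap: 0.0681
grip_force: 0.0
clock: 24.9
position: [0.4574, 0.2258, 0.1699]
tcp_rot: [[-0.308, 0.951, 0.0], [0.951, 0.308, 0.001], [0.001, 0.001, -1.0]]
ft_force: [-0.5, -0.2, -1.5]
finger_gap: 0.0697
grip_force: 0.0
262 [0.4562 0.2275 0.07  ] ((0.45774930715560913, 0.22649134695529938), 0.01573392190039158)
mark 0.66 [0.528  0.0659 0.06  ]
jar 0.73 [ 0.6997  0.0425 -0.0004]
nozzle 0.66 [0.377  0.0896 0.0009]
```

View pics/f.png

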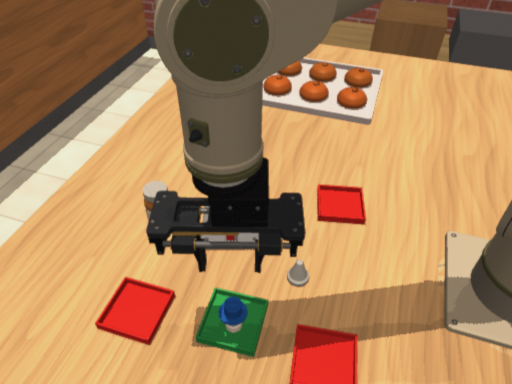

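The spring stands upright in the green tray at (233,315), released, with the gripper clear and its cap top level at 0.070.

```bash
python3 -c "
from station import bot
print(bot.hand_in())"
```

```text
the job is handed in; nothing more can be done
None
```

I seated the spring, held it at about 20.5 N (21.5 N with its own weight) for over a second, and stood it in the green tray because the telltale stayed in the green; the job is handed in.

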